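Seat the drive gear on a label rewinder and hold it down

ROBOT

A 7-joint arm with a two-finger parallel gripper is mounted at the origin on the work surface. World frame = base frame: x ahead of the robot, y to its left, z up, the work surface at z = 0. Lengths are in m, angles in rad, forces in N, time in s.
With the tool pointing down it reaches from about 0.4 to 0.875 m from the base axis. Payload 4.4 kg.
Tool frame: the origin (TCP) lies between the finger pads; the fingertips stand 22 mm ahead of it and the grasp point (between the pads) lies 3 mm ahead of it (tcp_to_tips is the distance from the TCP to the fingertips, in m); z points along the fingers, x is the direction in which the jaws open and shut, and the axes are right-handed (so a half turn about z gives the same grasp; the last joint's range is limited). The gripper opens to 85 mm and grips with 20 to 120 N. Pads are 22 mm wide; open, the fingers measure 114 mm over their backs; the gripper's body (76 mm by 85 mm) begins 54 mm behind the grasp point. The pads swing forward as they close: fully open they stand 13 mm farther back than shut.
Start: joints at [-0.066, 0.628, 0.038, 1.517, -0.027, 0.996, -0.02], TCP at [0.65, 0, 0.253] pointing down, gripper open.
Joint ranges: [-3.06, 3.06], [-0.37, 2.12], [-1.25, 1.32], [0.18, 2.47], [-1.1, 4.24], [0.23, 1.98], [-2.94, 2.94]. Speed limits (rad/s): [2.57, 2.57, 3.14, 3.14, 3.14, 3.14, 3.14].

INTERFACE

Orientations are given as a rotation vector (axis times angle).
In Python, from cell import * gives the robot as it stands.
- The arm moves only by the tool move_arm, never from a script. Its argument "plan" is a list that holds one entry, the list of rows, each a list of 7 numbers: the shift along the world's x, y, z in mm, then the turn, a rotation vector about the world's x, y, z in rad, then the opening, from 0 (shut) to 1 (fully open). A call has 1 to 10 rows; each row shifts and turns the commanded pose from where the row before left it; what a row does not reach is not made up. A row lasts 1/12 s, in which the tool goes at most 41.7 mm and 7.16 degrees, less where a joint would pass 70% of its speed; a pose out of reach is approached as far as the arm can. A call with a gripper value outside its range is refused whole. The fingers move at their own pace and stop on an object; the grip force is fixed at half the most. Time passes only in rows, so rows that do not move let the fingers close. It gives the time, the measured TCP pose, the force and the opening at its end, in the units of the state.
- observe(): the state, without advancing time (a new reading comes with each control period).
- grab_frame(name): name is "scene" or "side" or "wrist"; returns the picture (480x640x3 uint8, blue, green, red); there is no depth.
- calibration(name): a dict with "K" (3x3 intrinsics, pixels), "R" (3x3) and "t" (3): a world point X has camera coordinates R X + t. Camera axes: x right, y down, z forward; pixel columns grow to the right and rows downward; lengths in m; the calibration is good to about 2 mm. A picture is of the moment at which its call begins: read the wrist's pose just before it. calibration takes no time and is no camera call; for the wrist camera it gives the pose at the moment of the call.
- job_done(): hands the job in, once; it reports no verdict.
The state is a dict: "time_s": time; "q": joint angles; "qvel": joint speeds; "joint_torque": joint torques, N m; "tool_pos": TCP position; "eef_rot": TCP orientation; "force": force on the tool from outside, world axes, zero at the start; "wrist_torque": the same for the moment, N m; "grip_width": opening from 0.0 (shut) to 1.0 (fully open).
Only numpy, scipy, OpenCV 4.12 (cv2) and the standard library are available. Lean on these libraries where they do the work, as an engineer would, in place of code of your own. Each camera call takes 0.05 s, during which the arm holds its last target.

TASK

On the packing desk, wake the label rewinder by pressing the three keys on the key box fully down one at a time, letting each come back up: the largest first, then the medium one, then the smallest. Then pick up the black drive gear by its wing, set it on the rewinder's spindle turned so that the splines mesh, and slide it fully home against the spring collar, which would push it back up. Finish while still gripping the gear and pressing it home, do not let go; leave the tape roll, the carton and the bottle where they are.

Things in the scene. Friction and masses are not known exactly. Their poses are not given: they have to be found in the camera images.
- key_large_top (a point): centre of the top face of the largest round key's cap (36 mm across, black, in its own grey housing), with the key up. Pressed straight down. The three keys stand in a row on one box, 55 mm apart, in any order
- key_medium_top (a point): centre of the top face of the medium round key's cap (26 mm across, black, in its own grey housing), with the key up. Pressed straight down. The three keys stand in a row on one box, 55 mm apart, in any order
- key_small_top (a point): centre of the top face of the smallest round key's cap (18 mm across, black, in its own grey housing), with the key up. Pressed straight down. The three keys stand in a row on one box, 55 mm apart, in any order
- key_large (a joint): push travel of the largest round key in m: 0 up, 0.006 fully down; a spring key, up by itself when let go, about 5 N to push fully down. The cap is 36 mm across
- key_medium (a joint): push travel of the medium round key in m: 0 up, 0.006 fully down; a spring key, up by itself when let go, about 5 N to push fully down. The cap is 26 mm across
- key_small (a joint): push travel of the smallest round key in m: 0 up, 0.006 fully down; a spring key, up by itself when let go, about 5 N to push fully down. The cap is 18 mm across
- gear_center (a point): centre of the loose black drive gear, on its upright axis, 39.5 mm above its underside. 79 mm tall, 0.13 to 0.25 kg. A toothed disc 71 mm across, 14 mm thick; on it a barrel 51 mm across up to 34 mm from the underside; on top a flat upright wing to hold it by, 46 mm long along the gear's x, 18 mm thick along its y, from 34 to 79 mm above the underside. Stands on the desk, at any yaw
- gear_socket (a point): centre of the gear's underside, on its axis, same axes as its centre: mouth of a cross-shaped blind socket 30 mm deep, two crossing slots 35 mm long and 11.5 mm wide, along the gear's x (the wing's length) and its y. It fits the spindle in any of the four quarter turns
- spindle_tip (a point): top of the rewinder's steel spindle, on its upright axis; x and y lie along the arms of its cross. A centring cone 9 mm high (4 mm across at this tip, 13 mm at its foot) on a cross-shaped spline 24 mm high, arms 32 mm end to end and 9 mm wide. Braked, at any angle, turns only above 0.6 N m. On an unmeshed spline the gear's underside stops 9 mm below this tip
- seat (a point): centre of the dark steel seat ring (68 mm across) on the spindle's axis, at the ring's top, 27 mm below the spindle tip and 66 mm above the desk. Fully home, the gear's underside rests on it, the gear's centre then 39.5 mm above this point, 12.5 mm above the spindle tip
- rewinder: fixed grey box 210 (x) x 170 x 58 mm, origin at the centre of its underside; aluminium deck 60 mm above the desk, the spindle on it 35 mm from the centre towards -x (nearer the robot). At its +x end a motor cover, top 100 mm above the desk, begins 82 mm beyond the spindle
- collar (a joint): the spring collar around the spindle (aluminium ring, 47 mm across), travel in m: 0 up, its top then 8 mm above the seat ring (19 mm below the spindle top), 0.008 pushed flush with the seat ring by the gear. The spring takes about 5 N at first and 10 N when flush
- keybox: grey key box fixed on the desk, 185 x 80 x 30 mm, keys in a row along its x, origin at the centre of its underside; it stands to one side of the rewinder and the gear to the other
- tape_roll: bystander: cardboard roll lying flat, 84 mm across, 38 mm high; origin at the centre of its underside
- carton: bystander: small carton 60 x 80 x 50 mm; origin at the centre of its underside
- glue: bystander: closed white bottle 48 mm across, 120 mm high; origin at the centre of its underside

How it is judged:
On the way, in this order (a step that is already met when the one before it is completed fails the run):
1. the largest key is pressed down, the others up (value of joint key_large above 0.0042 m and value of joint each of key_medium, key_small below 0.0015 m), for 0.05 s.
2. then the medium key is pressed down, the others up (value of joint key_medium above 0.0042 m and value of joint each of key_large, key_small below 0.0015 m), for 0.05 s.
3. then the smallest key is pressed down, the others up (value of joint key_small above 0.0042 m and value of joint each of key_large, key_medium below 0.0015 m), for 0.05 s.
4. the gear is gripped and lifted at least 50 mm off the desk (height (world z) of gear_center above 0.09 m and contact force between the fingers and gear above 1 N), for 0.2 s.
5. the gear is upright on the spindle with its splines meshed at least 3 mm deep (horizontal distance between gear_center and spindle_tip below 0.004 m and angle between the z axis of gear_center and the z axis of spindle_tip, either way round below 0.08 rad and (angle between the x axis of gear_center and the x axis of spindle_tip, either way round below 0.15 rad or angle between the x axis of gear_center and the y axis of spindle_tip, either way round below 0.15 rad) and z of gear_center in the frame of spindle_tip below 0.0275 m), for 0.05 s.
At the end, for the whole second after the job is handed in: The gear is fully home on the spindle: splines meshed, upright within 0.08 rad and on the axis within 4 mm, its underside within 2 mm of the seat ring, the spring collar pushed down more than 6 mm, and the gripper still holds it there (over 2 N between fingers and gear); all keys are up (horizontal distance between gear_center and spindle_tip below 0.004 m and angle between the z axis of gear_center and the z axis of spindle_tip, either way round below 0.08 rad and (angle between the x axis of gear_center and the x axis of spindle_tip, either way round below 0.15 rad or angle between the x axis of gear_center and the y axis of spindle_tip, either way round below 0.15 rad) and z of gear_center in the frame of spindle_tip below 0.0145 m and value of joint collar above 0.006 m and contact force between the fingers and gear above 2 N and value of joint each of key_large, key_medium, key_small below 0.0015 m); the arm keeps its last pose, push and grip.
It fails at once if two keys are down at once (value of joint each of key_large, key_medium above 0.002 m or value of joint each of key_large, key_small above 0.002 m or value of joint each of key_medium, key_small above 0.002 m).
It fails at once if a bystander (tape roll, carton or bottle) is moved by more than 30 mm or knocked over (distance of any of tape_roll, carton, glue from where it was at the start of the episode above 0.03 m or angle between any of tape_roll, carton, glue's own z axis and vertical above 0.5 rad).
It also fails if it takes over 64 s, if anything falls off the work surface, if the arm or the gripper's body presses on something with over 40 N, if the wrist force passes 120 N, or if a joint passes its speed limit or range.

## Working session

There is one attempt and no reset: what is moved stays moved. The work goes in short steps, Python scripts to look and compute and a tool call to move; the robot and the scene stay as the last step left them, time stands still between calls to the robot, and variables do not carry over. Pictures are saved under pics/ and viewed, and the job is handed in when it is done.

Besides the shell and the picture viewer there is one more tool, called after ">>>" as a command line: name --argument value ..., lists and objects as JSON in quotes. move_arm: Moves the arm, as the interface text tells. Its arguments: {"type":"object","properties":{"plan":{"type":"array","items":{"type":"array","items":{"type":"array","items":{"type":"number"}}}}},"required":["plan"]}

```bash
mkdir -p pics; ls
python3 - <<'E'
from cell import *
import cv2,numpy as np
print(observe())
for n in("scene","side","wrist"):
    c=calibration(n); print(n,np.round(c["K"],1).tolist(),np.round(c["R"],3).tolist(),np.round(c["t"],3).tolist())
    cv2.imwrite(f"pics/{n}0.png",grab_frame(n))
E
```

```text
pics
{'time_s': 0.0, 'q': array([-0.06582016,  0.6293473 ,  0.03845257,  1.51837801, -0.02698845,
        0.9962813 , -0.02001532]), 'qvel': array([ 9.09647248e-04, -3.24352343e-04, -9.15998390e-05, -7.48717090e-04,
        1.27413609e-04, -7.29541747e-04,  6.21856199e-04]), 'joint_torque': array([-1.11932164e-03, -5.63405585e+01,  1.22606792e+00, -1.93450052e+01,
        1.09587883e-02,  1.05136272e-02, -8.84369996e-06]), 'tool_pos': array([6.49416785e-01, 3.31392842e-05, 2.52385279e-01]), 'eef_rot': array([ 3.14155006e+00,  3.62531469e-06, -2.97688267e-03]), 'force': array([-0.6397227 , -0.63825989,  0.02872611]), 'wrist_torque': array([-0.01922444, -0.01754837,  0.00432063]), 'grip_width': 0.9999676742136994}
scene [[512.0, 0.0, 316.2], [0.0, 512.0, 239.6], [0.0, 0.0, 1.0]] [[-0.265, 0.964, -0.005], [0.726, 0.196, -0.659], [-0.635, -0.178, -0.752]] [0.132, -0.343, 1.275]
side [[498.6, 0.0, 321.0], [0.0, 498.6, 242.6], [0.0, 0.0, 1.0]] [[0.724, -0.69, 0.016], [-0.448, -0.486, -0.75], [0.525, 0.536, -0.661]] [-0.375, 0.324, 0.831]
wrist [[388.3, 0.0, 317.5], [0.0, 388.3, 240.0], [0.0, 0.0, 1.0]] [[1.0, -0.001, -0.002], [-0.0, -0.945, 0.326], [-0.002, -0.326, -0.945]] [-0.649, -0.04, 0.382]
```

View pics/scene0.png

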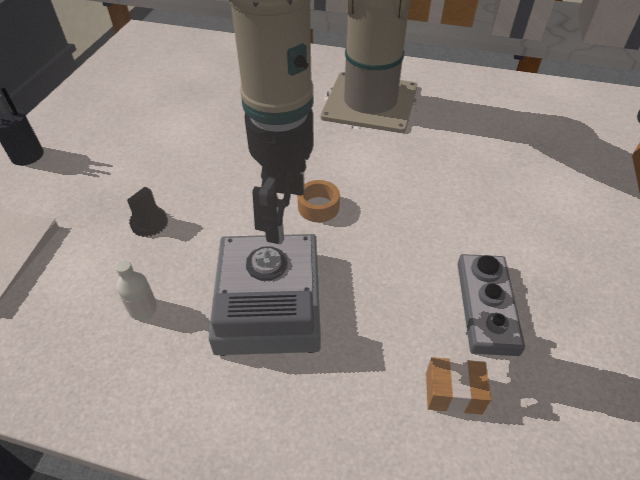

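View pics/side0.png

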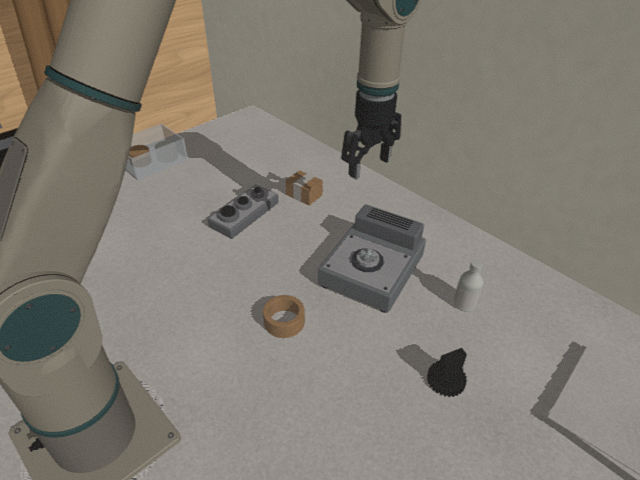

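View pics/wrist0.png

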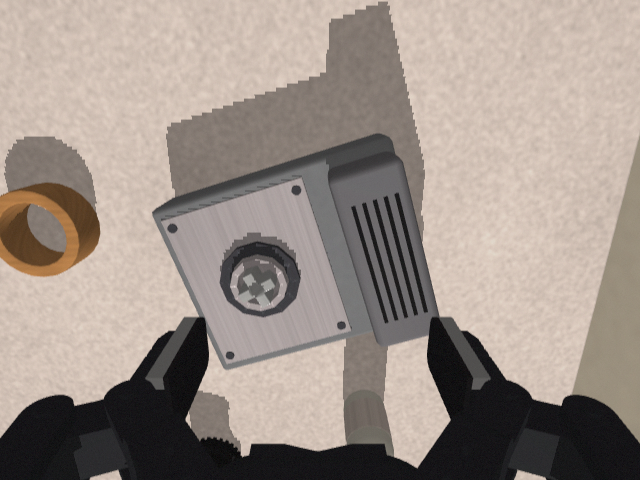

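The scene and side views show the key box at scene (490,295), with the large key nearest the robot, the gear at (148,215), and the spindle at (266,262). In the wrist view the spindle is at (258,285). Next I'll zoom in.

```bash
cat > h.py <<'E'
import numpy as np,cv2
from cell import *
def atz(cal,u,v,z):
    K,R,t=[np.array(cal[k]) for k in "KRt"]
    d=R.T@np.linalg.solve(K,[u,v,1.]); C=-R.T@t
    return C+d*(z-C[2])/d[2]
def proj(cal,X):
    K,R,t=[np.array(cal[k]) for k in "KRt"]
    p=K@(R@np.array(X)+t); return p[:2]/p[2]
def crop(img,x0,y0,x1,y1,s,fn):
    cv2.imwrite(fn,cv2.resize(img[y0:y1,x0:x1],None,fx=s,fy=s,interpolation=cv2.INTER_CUBIC))
E
python3 - <<'E'
from h import *
s=cv2.imread("pics/scene0.png");d=cv2.imread("pics/side0.png");w=cv2.imread("pics/wrist0.png")
a=cv2.resize(s[240:360,450:530],None,fx=5,fy=5,interpolation=cv2.INTER_CUBIC)
b=cv2.resize(s[180:240,120:180],None,fx=6,fy=6,interpolation=cv2.INTER_CUBIC)
b=cv2.convertScaleAbs(b,alpha=2,beta=10)
o=np.zeros((600,800,3),np.uint8);o[:600,:400]=a;o[:360,400:760]=b;cv2.imwrite("pics/s0c.png",o)
a=cv2.resize(d[175:245,200:290],None,fx=5,fy=5,interpolation=cv2.INTER_CUBIC)
b=cv2.resize(d[340:400,415:475],None,fx=6,fy=6,interpolation=cv2.INTER_CUBIC);b=cv2.convertScaleAbs(b,alpha=3,beta=10)
o=np.zeros((600,800,3),np.uint8);o[:350,:450]=a;o[:360,440:800]=b;cv2.imwrite("pics/d0c.png",o)
crop(w,210,225,310,325,6,"pics/w0c.png")
E
```

```text
(no output)
```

View pics/s0c.png

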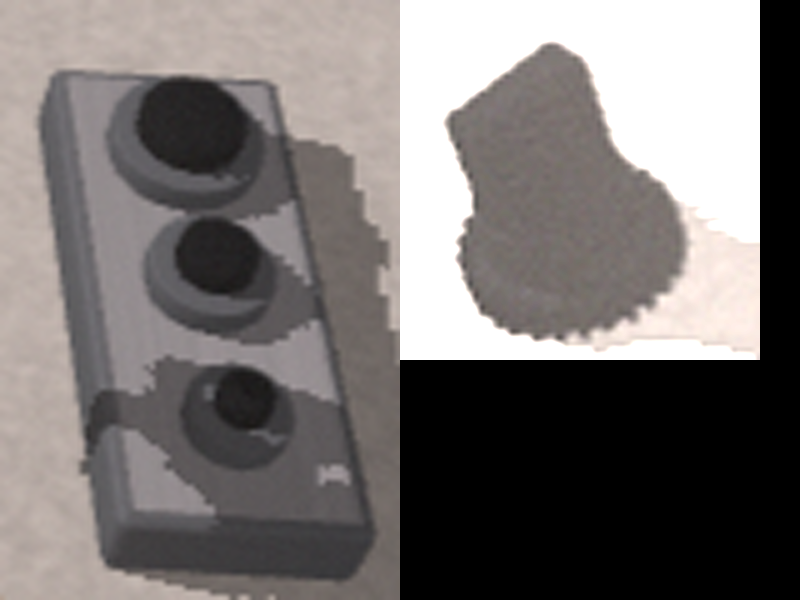

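View pics/d0c.png

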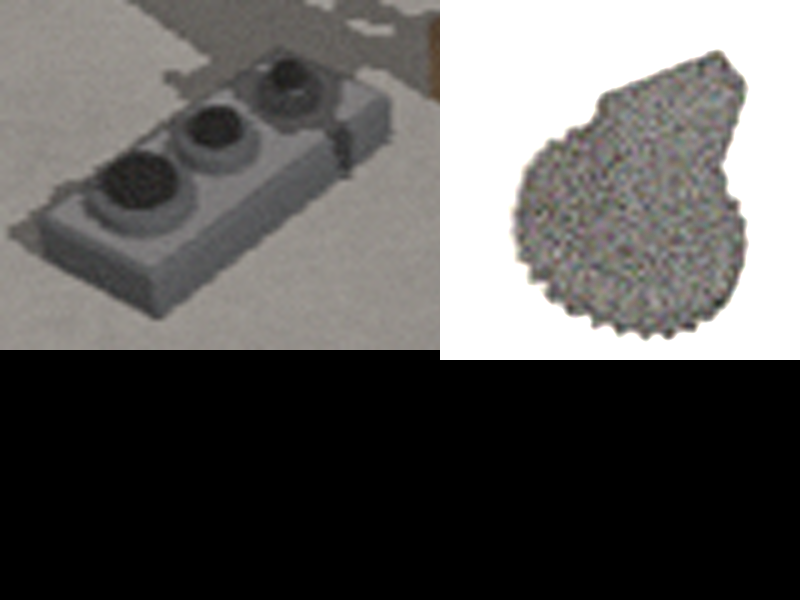

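View pics/w0c.png

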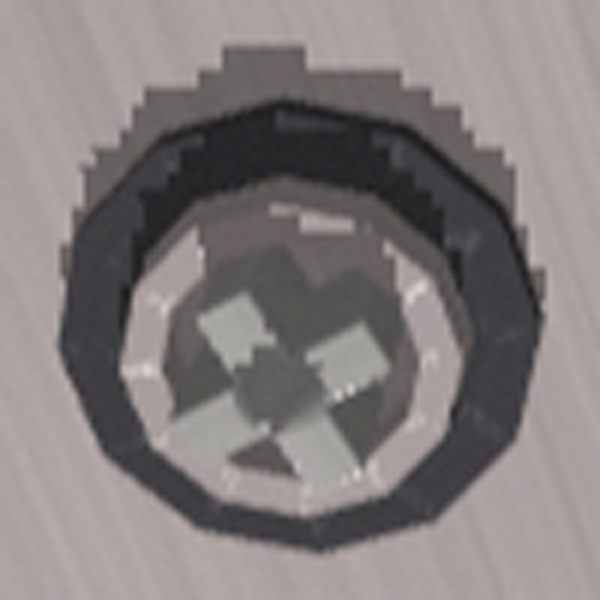

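```bash
cat >> h.py <<'E'
def tri(obs):
    A=[];b=[]
    for cal,u,v in obs:
        K,R,t=[np.array(cal[k]) for k in "KRt"]
        d=R.T@np.linalg.solve(K,[u,v,1.]); d/=np.linalg.norm(d); C=-R.T@t
        P=np.eye(3)-np.outer(d,d);A.append(P);b.append(P@C)
    return np.linalg.lstsq(np.vstack(A),np.hstack(b),rcond=None)[0]
E
python3 - <<'E'
from h import *
s=calibration("scene");d=calibration("side");w=calibration("wrist")
np.set_printoptions(precision=4,suppress=True)
for n,a,b in [("L",(488.6,264.8),(227.6,211.4)),("M",(493.6,291.2),(242.6,200.4)),("S",(499.4,319.4),(257.8,189.8)),("w1",(145,187.2),(461.3,348.7))]:
    print(n,tri([(s,*a),(d,*b)]), atz(s,*a,.05),atz(d,*b,.05))
for c in [(450,117),(550,43),(583,62)]:
    print("wingS",atz(s,120+(c[0]-400)/6,180+c[1]/6,.079))
for c in [(602,95),(718,52),(745,88)]:
    print("wingD",atz(d,415+(c[0]-440)/6,340+c[1]/6,.079))
for n,c in dict(UL=(215,308),LR=(345,485),LL=(178,435),UR=(375,340)).items():
    print(n,atz(w,210+c[0]/6,225+c[1]/6,.084))
for c in [(300,325)]: print("seat",atz(w,210+c[0]/6,225+c[1]/6,.066))
E
```

```text
L [0.4898 0.3038 0.0443] [0.4944 0.303  0.05  ] [0.486  0.2968 0.05  ]
M [0.544  0.3148 0.0445] [0.5482 0.3137 0.05  ] [0.5398 0.3083 0.05  ]
S [0.5991 0.3246 0.0462] [0.6009 0.3248 0.05  ] [0.5961 0.3186 0.05  ]
w1 [ 0.5172 -0.3316  0.0948] [ 0.4718 -0.3537  0.05  ] [ 0.56   -0.3283  0.05  ]
wingS [ 0.5359 -0.3454  0.079 ]
wingS [ 0.4981 -0.3317  0.079 ]
wingS [ 0.5032 -0.3177  0.079 ]
wingD [ 0.5    -0.3225  0.079 ]
wingD [ 0.5376 -0.3368  0.079 ]
wingD [ 0.5326 -0.3496  0.079 ]
UL [ 0.5908 -0.045   0.084 ]
LR [ 0.6073 -0.072   0.084 ]
LL [ 0.5845 -0.0642  0.084 ]
UR [ 0.6123 -0.0498  0.084 ]
seat [ 0.5993 -0.0559  0.066 ]
```

The triangulated keys are 55 mm apart at z≈0.045, which matches the spec, so I'll move above the large key with the gripper closing.

>>> move_arm --plan '[[[-16,30.4,-8,0,0,0,0],[-16,30.4,-8,0,0,0,0],[-16,30.4,-8,0,0,0,0],[-16,30.4,-8,0,0,0,0],[-16,30.4,-8,0,0,0,0],[-16,30.4,-8,0,0,0,0],[-16,30.4,-8,0,0,0,0],[-16,30.4,-8,0,0,0,0],[-16,30.4,-8,0,0,0,0],[-16,30.4,-8,0,0,0,0]]]'

```text
time_s: 0.98
tool_pos: [0.4889, 0.3052, 0.1728]
eef_rot: [3.141, -0.0, -0.0]
force: [-0.2, 0.1, -0.4]
grip_width: -0.005
```

>>> move_arm --plan '[[[0,0,0,0,0,0,0],[0,0,0,0,0,0,0],[0,0,0,0,0,0,0]]]'

```text
time_s: 1.23
tool_pos: [0.4902, 0.3035, 0.1732]
eef_rot: [3.141, 0.0, 0.0]
force: [-0.1, -1.1, -0.5]
grip_width: 0.003
```

Run:
```python
from h import *
w=calibration("wrist");i=grab_frame("wrist");cv2.imwrite("pics/w1.png",i)
np.save("w1.npy",np.hstack([w["R"],np.array(w["t"])[:,None]]))
o=observe();print(o["tool_pos"],o["eef_rot"],o["force"],o["grip_width"],o["time_s"])
for X in [(.4898,.3038,.0443),(.544,.3148,.0445),(.5991,.3246,.0462)]: print(proj(w,X))
```

```text
[0.49079157 0.30271988 0.17336018] [ 3.14060308e+00 -2.47025133e-03  9.03907005e-04] [ 0.01788455 -0.5988296   0.22129388] 0.0021184618762555337 1.2833
[317.09325139 239.24597349]
[398.12921966 223.73591318]
[483.61067893 210.10828412]
```

View pics/w1.png

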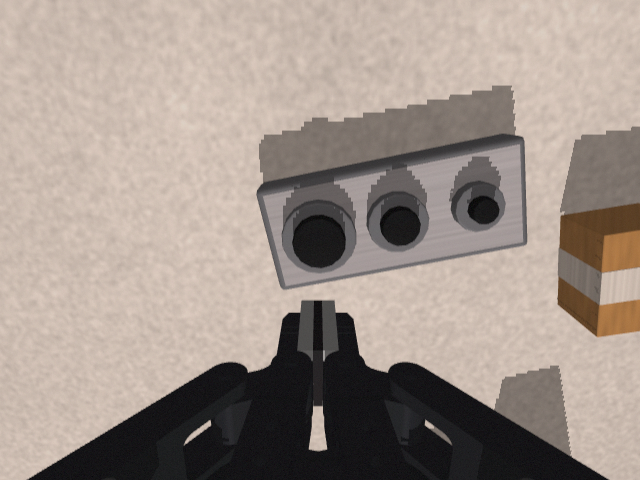

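The wrist view agrees with the projections: large (319,241), medium (400,225), small (484,210). I'll press the large key.

>>> move_arm --plan '[[[0,0,-33,0,0,0,0],[0,0,-33,0,0,0,0],[0,0,-31,0,0,0,0],[0,0,-4,0,0,0,0],[0,0,-4,0,0,0,0],[0,0,-2,0,0,0,0],[0,0,-2,0,0,0,0],[0,0,-2,0,0,0,0],[0,0,0,0,0,0,0]]]'

```text
time_s: 2.03
tool_pos: [0.4896, 0.3011, 0.068]
eef_rot: [3.139, -0.005, -0.003]
force: [-10.3, -8.2, 37.3]
grip_width: 0.002
```

>>> move_arm --plan '[[[0,0,3,0,0,0,0],[0,0,0,0,0,0,0]]]'

```text
time_s: 2.2
tool_pos: [0.4909, 0.3024, 0.0688]
eef_rot: [3.141, -0.004, 0.002]
force: [-2.8, -3.2, 5.2]
grip_width: 0.003
```

Run:
```python
from h import *
o=observe();print(o["tool_pos"],o["force"])
cv2.imwrite("pics/w2.png",grab_frame("wrist"))
d=grab_frame("side")
crop(d,180,140,330,260,5,"pics/d2.png")
o=observe();print(o["tool_pos"],o["force"],o["eef_rot"])
```

```text
[0.49088269 0.30238628 0.06880847] [-2.81135096 -3.15003181  5.23107429]
[0.49091473 0.30240838 0.06851979] [-3.12812374 -2.72341592 12.83755615] [ 3.14111658e+00 -3.53257548e-03  1.59593912e-03]
```

View pics/w2.png

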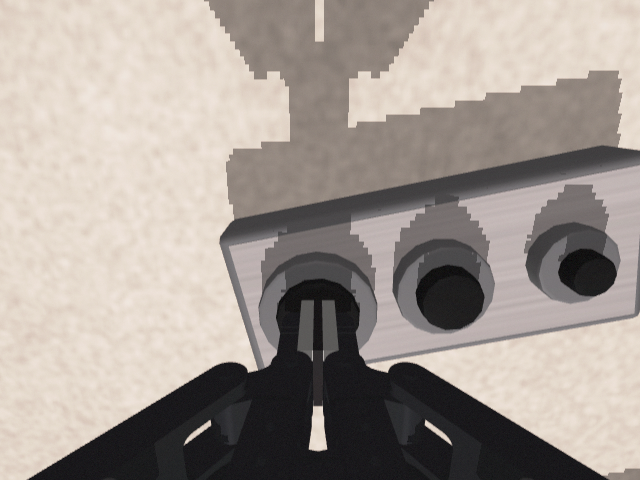

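View pics/d2.png

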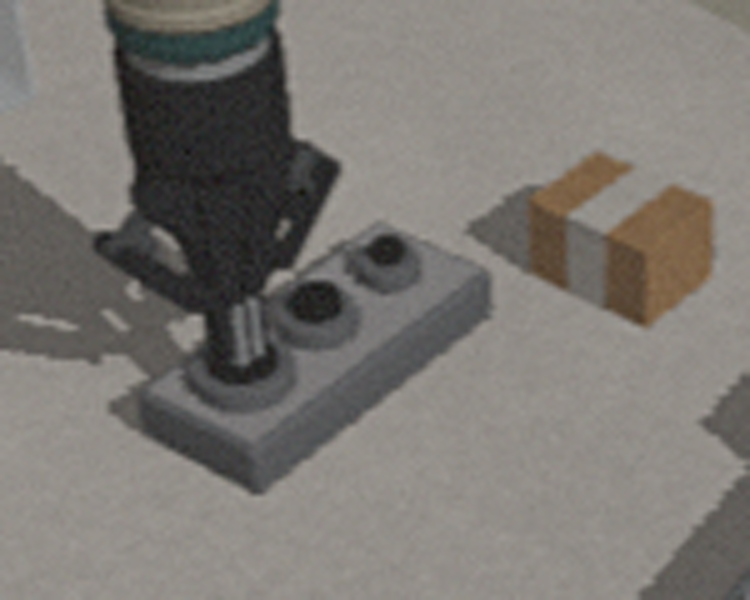

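The force stopped hard (12–37 N), so the large key bottomed at TCP z≈0.0685. That means the shut tips reach about 30 mm. Now the medium key.

>>> move_arm --plan '[[[0,0,15,0,0,0,0],[0,0,15,0,0,0,0],[27,5.5,0,0,0,0,0],[27,5.5,0,0,0,0,0],[0,0,0,0,0,0,0],[0,0,-16,0,0,0,0],[0,0,-5,0,0,0,0],[0,0,-4,0,0,0,0],[0,0,-3,0,0,0,0],[0,0,0,0,0,0,0]]]'

```text
time_s: 3.13
tool_pos: [0.5444, 0.3139, 0.0687]
eef_rot: [3.141, -0.001, 0.001]
force: [-1.0, -2.2, 5.0]
grip_width: -0.001
```

Run:
```python
from h import *
o=observe();print(o["tool_pos"],o["force"])
cv2.imwrite("pics/w3.png",grab_frame("wrist"))
```

```text
[0.54441817 0.31394339 0.06869146] [-0.95519284 -2.24013344  5.01903628]
```

View pics/w3.png

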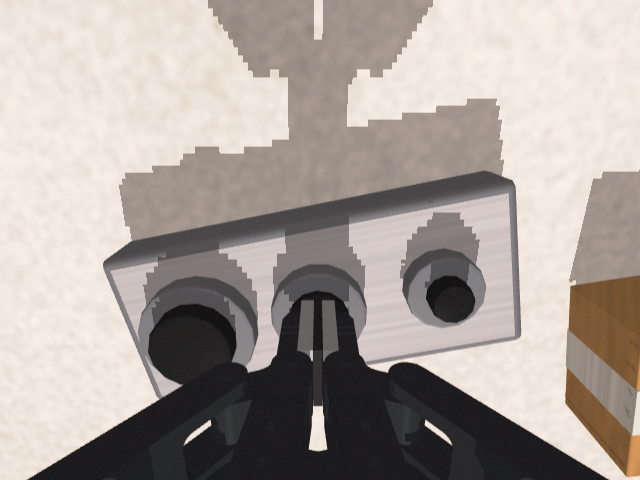

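The large key has come back up, and the medium key is down at about 5 N. I'll press a little further to be sure.

>>> move_arm --plan '[[[0,0,-2,0,0,0,0],[0,0,0,0,0,0,0]]]'

```text
time_s: 3.35
tool_pos: [0.5445, 0.3139, 0.0684]
eef_rot: [3.141, -0.001, 0.001]
force: [-3.2, -3.6, 17.5]
grip_width: -0.007
```

>>> move_arm --plan '[[[0,0,15,0,0,0,0],[0,0,15,0,0,0,0],[27,5.2,0,0,0,0,0],[27,5.2,0,0,0,0,0],[0,0,0,0,0,0,0],[0,0,-16,0,0,0,0],[0,0,-5,0,0,0,0],[0,0,-4,0,0,0,0],[0,0,-4,0,0,0,0],[0,0,0,0,0,0,0]]]'

```text
time_s: 4.18
tool_pos: [0.5973, 0.325, 0.0685]
eef_rot: [3.141, -0.0, -0.002]
force: [-4.1, -3.1, 12.1]
grip_width: -0.001
```

>>> move_arm --plan '[[[0,0,-1,0,0,0,0],[0,0,0,0,0,0,0]]]'

```text
time_s: 4.35
tool_pos: [0.5974, 0.325, 0.0684]
eef_rot: [3.141, -0.0, -0.001]
force: [-5.3, -3.8, 17.7]
grip_width: 0.002
```

Run:
```python
from h import *
o=observe();print(o["tool_pos"],o["force"])
cv2.imwrite("pics/w4.png",grab_frame("wrist"))
```

```text
[0.59737011 0.3250445  0.06843701] [-5.28580918 -3.81242588 17.72529647]
```

View pics/w4.png

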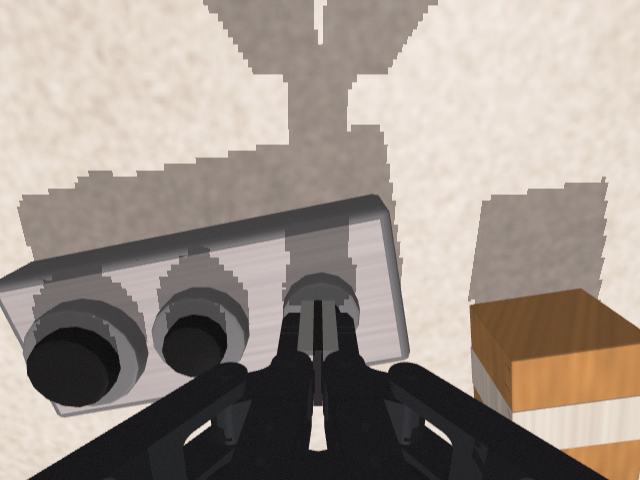

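All three keys bottomed at the same height of 0.0684. Next I'll fly to the gear, opening the gripper and yawing +70°.

>>> move_arm --plan '[[[0,0,35,0,0,0,0],[0,0,35,0,0,0,0],[-4.5,-36,15,0,0,0.122,1],[-4.5,-36,15,0,0,0.122,1],[-4.5,-36,15,0,0,0.122,1],[-4.5,-36,15,0,0,0.122,1],[-4.5,-36,15,0,0,0.122,1],[-4.5,-36,15,0,0,0.122,1],[-4.5,-36,15,0,0,0.122,1],[-4.5,-36,15,0,0,0.122,1]]]'

```text
time_s: 5.23
tool_pos: [0.561, 0.0359, 0.2563]
eef_rot: [2.77, 1.482, -0.001]
force: [0.8, 0.5, -0.7]
grip_width: 0.998
```

>>> move_arm --plan '[[[-4.4,-37.1,0,0,0,0.122,1],[-4.4,-37.1,0,0,0,0.122,1],[-4.4,-37.1,0,0,0,0,1],[-4.4,-37.1,0,0,0,0,1],[-4.4,-37.1,0,0,0,0,1],[-4.4,-37.1,0,0,0,0,1],[-4.4,-37.1,0,0,0,0,1],[-4.4,-37.1,0,0,0,0,1],[-4.4,-37.1,0,0,0,0,1],[-4.4,-37.1,0,0,0,0,1]]]'

```text
time_s: 6.07
tool_pos: [0.5171, -0.335, 0.2556]
eef_rot: [-2.575, -1.8, 0.0]
force: [1.4, -0.5, 0.7]
grip_width: 1.002
```

>>> move_arm --plan '[[[0,0,0,0,0,0,1],[0,0,0,0,0,0,1],[0,0,0,0,0,0,1]]]'

```text
time_s: 6.32
tool_pos: [0.5179, -0.3325, 0.2553]
eef_rot: [-2.574, -1.799, -0.001]
force: [-0.0, 1.2, -0.5]
grip_width: 0.998
```

Run:
```python
from h import *
w=calibration("wrist");i=grab_frame("wrist");cv2.imwrite("pics/w5.png",i)
o=observe();print(o["tool_pos"],o["eef_rot"],o["force"],o["grip_width"],o["q"],o["time_s"])
print(proj(w,(.518,-.334,.079)), atz(calibration("scene"),139,310,.0))
s=grab_frame("scene");cv2.imwrite("pics/s5.png",s)
```

```text
[ 0.51836451 -0.33159347  0.25540729] [-2.57218224e+00 -1.80176781e+00 -1.31389738e-03] [0.30366186 0.21008751 0.47996161] 0.9989200935833832 [ 0.72366515  0.59136874 -0.32399486  1.60981106  0.21435974  0.9762645
  1.55242408] 6.3667
[313.56276607 220.01318976] [ 0.7061248  -0.25566529  0.        ]
```

View pics/w5.png

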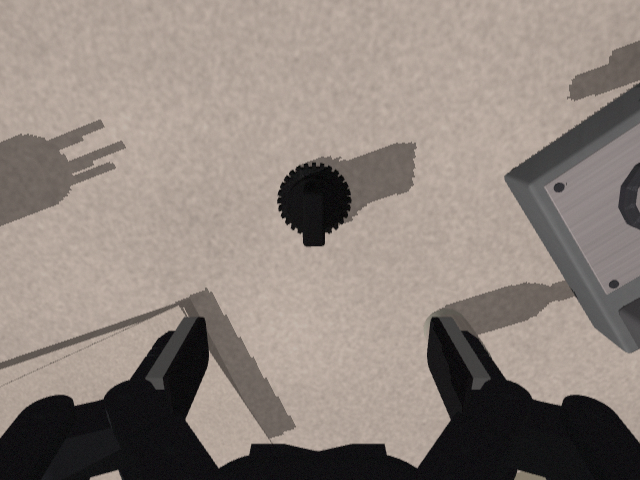

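View pics/s5.png

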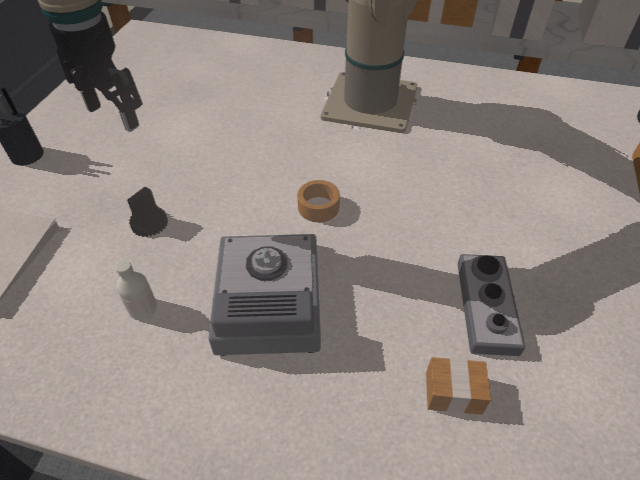

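The wrist view shows the gear at (314,200), with the wing running to (314,245). I'll zoom in.

Run:
```python
from h import *
w=cv2.imread("pics/w5.png")
c=cv2.resize(w[155:255,265:365],None,fx=6,fy=6,interpolation=cv2.INTER_CUBIC)
c=(255*np.clip((c/255.)*3,0,1)**.6).astype(np.uint8)
cv2.imwrite("pics/w5c.png",c)
```

```text
(no output)
```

View pics/w5c.png

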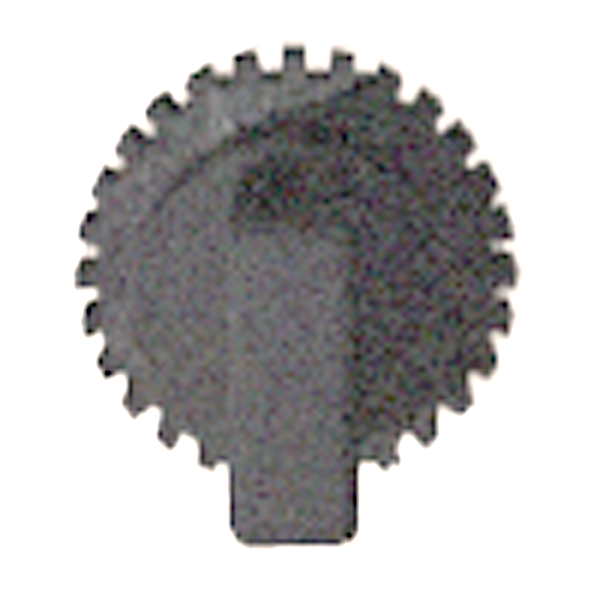

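Run:
```python
from h import *
np.set_printoptions(precision=4,suppress=True)
w=calibration("wrist")
P={n:atz(w,265+(x-.0)/6,155+y/6,.079) for n,(x,y) in dict(tl=(231,232),tr=(350,232),bl=(232,545),br=(357,545)).items()}
for n in P: print(n,P[n])
print(np.linalg.norm(P['bl']-P['br']),np.linalg.norm(P['tl']-P['bl']))
c=sum(P.values())/4;print("centre",c)
m=(P['bl']+P['br'])/2-(P['tl']+P['tr'])/2;print("yaw",np.degrees(np.arctan2(-m[1],-m[0])))
bm=(P['bl']+P['br'])/2
print("from near edge",bm-m/np.linalg.norm(m)*.023)
print("disc",atz(w,265+297/6,155+262/6,.010))
R=cv2.Rodrigues(observe()["eef_rot"])[0];print("toolx yaw",np.degrees(np.arctan2(R[1,0],R[0,0])))
```

```text
tl [ 0.4962 -0.3329  0.079 ]
tr [ 0.5015 -0.3185  0.079 ]
bl [ 0.5366 -0.348   0.079 ]
br [ 0.5424 -0.3321  0.079 ]
0.016936955779275602 0.04308381282160743
centre [ 0.5192 -0.3329  0.079 ]
yaw 160.53878196467295
from near edge [ 0.5178 -0.3324  0.079 ]
disc [ 0.5176 -0.3321  0.01  ]
toolx yaw 70.06837376044129
```

The gear is at (0.518, -0.3325) with wing yaw -19.5°. The disc and wing centres agree and the sizes are right. Descending and gripping.

>>> move_arm --plan '[[[0,-0.8,-35,0,0,0,1],[0,0,-35,0,0,0,1],[0,0,-35,0,0,0,1],[0,0,-35,0,0,0,1],[0,0,-28,0,0,0,1],[0,0,-13,0,0,0,1],[0,0,-6,0,0,0,1],[0,0,0,0,0,0,1],[0,0,0,0,0,0,0],[0,0,0,0,0,0,0]]]'

```text
time_s: 7.25
tool_pos: [0.5195, -0.3348, 0.0703]
eef_rot: [2.572, 1.798, 0.002]
force: [-1.5, -0.1, -0.4]
grip_width: 0.748
```

>>> move_arm --plan '[[[0,0,0,0,0,0,0],[0,0,0,0,0,0,0],[0,0,0,0,0,0,0],[0,0,0,0,0,0,0],[0,0,0,0,0,0,0],[0,0,0,0,0,0,0]]]'

```text
time_s: 7.75
tool_pos: [0.5182, -0.3348, 0.0689]
eef_rot: [2.575, 1.799, 0.0]
force: [-0.5, 1.0, 5.1]
grip_width: 0.204
```

Run:
```python
from h import *
cv2.imwrite("pics/w6.png",grab_frame("wrist"))
o=observe();print(o["tool_pos"],o["eef_rot"],o["force"],o["grip_width"],o["time_s"])
```

```text
[ 0.51821785 -0.33481672  0.06890524] [2.57449290e+00 1.79883259e+00 9.26851661e-05] [-2.56209881 -0.5392903   5.51626422] 0.19738719858931142 7.8
```

View pics/w6.png

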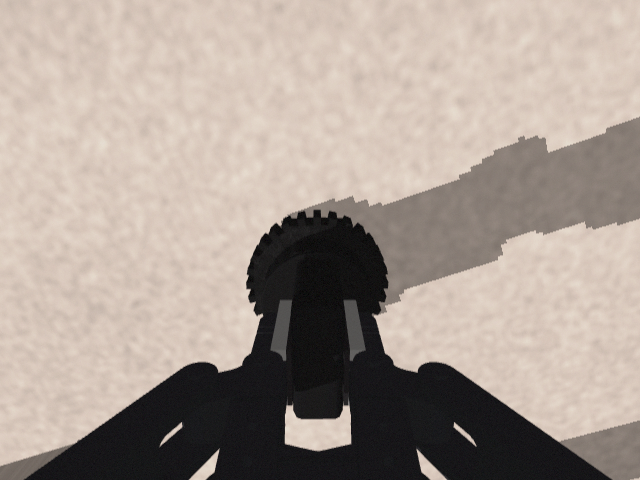

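The gripper holds the wing (opening 0.2 ≈ 17 mm). I'll lift, then move to an offset spot where the wrist camera can see the spindle past the gear, turning -41°.

>>> move_arm --plan '[[[0,0,20,0,0,0,0],[0,0,38,0,0,0,0],[0,0,38,0,0,0,0],[0,0,34,0,0,0,0],[20,34.6,0,0,0,-0.119,0],[20,34.6,0,0,0,-0.119,0],[20,34.6,0,0,0,-0.119,0],[20,34.6,0,0,0,-0.119,0],[20,34.6,0,0,0,-0.119,0],[20,34.6,0,0,0,-0.119,0]]]'

```text
time_s: 8.63
tool_pos: [0.6382, -0.1247, 0.1977]
eef_rot: [-3.043, -0.777, 0.002]
force: [1.0, -0.2, -1.5]
grip_width: 0.197
```

>>> move_arm --plan '[[[0,0,0,0,0,0,0],[0,0,0,0,0,0,0],[0,0,0,0,0,0,0],[0,0,0,0,0,0,0]]]'

```text
time_s: 8.97
tool_pos: [0.637, -0.1286, 0.1978]
eef_rot: [3.042, 0.784, -0.003]
force: [-0.1, -0.4, -2.9]
grip_width: 0.205
```

Run:
```python
from h import *
w=calibration("wrist");i=grab_frame("wrist");cv2.imwrite("pics/w7.png",i)
np.savez("w7.npz",**{k:np.array(w[k]) for k in "KRt"})
o=observe();print(o["tool_pos"],o["eef_rot"],o["force"],o["wrist_torque"],o["grip_width"],o["time_s"])
R=cv2.Rodrigues(o["eef_rot"])[0];print("toolx yaw",np.degrees(np.arctan2(R[1,0],R[0,0])),R[:,2])
p=proj(w,(.5988,-.0575,.084));print(p)
x,y=[int(v) for v in p]; x0=max(x-50,0);y0=max(y-50,0);print(x0,y0)
crop(i,x0,y0,x0+100,y0+100,6,"pics/w7c.png")
```

```text
[ 0.63702368 -0.12898182  0.19791817] [ 3.04201455e+00  7.82455690e-01 -2.29514237e-03] [-0.39903936 -0.11044583 -0.90228149] [-0.01338418 -0.02699304 -0.07035884] 0.2023957531729367 9.0167
toolx yaw 28.849430913980182 [-1.27616204e-03 -9.05071633e-04 -9.99998776e-01]
[318.23245752 115.11919166]
268 65
```

View pics/w7.png

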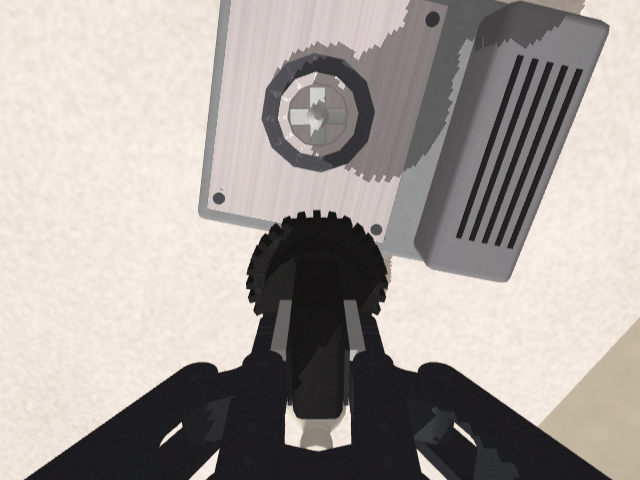

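View pics/w7c.png

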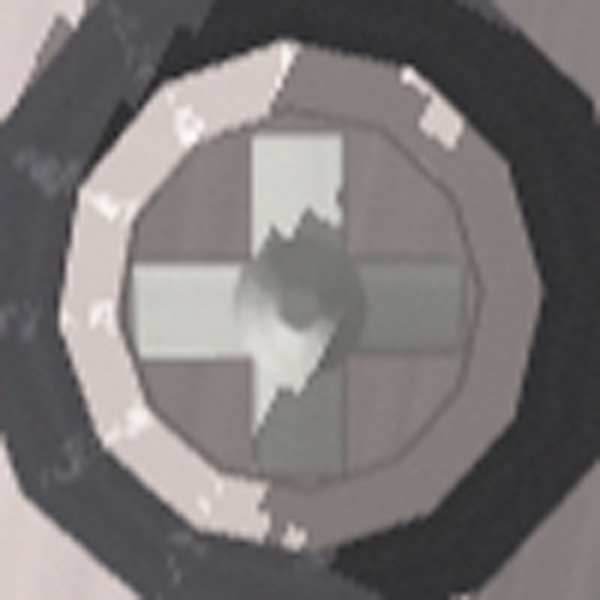

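```bash
python3 - <<'E'
from h import *
np.set_printoptions(precision=4,suppress=True)
w=dict(np.load("w7.npz"))
f=lambda x,y,z:atz(w,268+x/6,65+y/6,z)
L,Rr,T,B=[f(*c,.084) for c in [(135,311),(470,309.5),(296,132),(298.5,475)]]
print("ends",L,Rr,T,B,np.linalg.norm(L-Rr),np.linalg.norm(T-B))
print((L+Rr)/2,(T+B)/2)
d=Rr-L;print(np.degrees(np.arctan2(d[1],d[0])));d=T-B;print(np.degrees(np.arctan2(d[1],d[0]))-90)
print("tip",f(300,305,.093))
yaw=np.radians(28.85);ey=np.array([-np.sin(yaw),np.cos(yaw),0]);ex=np.array([np.cos(yaw),np.sin(yaw),0])
tcp=np.array([.63702,-.12898,0])
for n,(x,y) in dict(top=(318,210)).items():
  for z in(.129,.143):
    p=atz(w,x,y,z)-tcp;print(n,z,p@ex,p@ey)
for x,y in [(247,278),(388,278),(343,405),(293,405),(318,418)]:
    for z in (.136,.208):
        p=atz(w,x,y,z)-tcp;print(x,y,z,p@ex,p@ey)
E
python3 - <<'E'
import sys;sys.path.insert(0,'.')
from h import *
w=cv2.imread("pics/w7.png")[200:430,225:415]
c=cv2.resize(w,None,fx=2.6,fy=2.6,interpolation=cv2.INTER_CUBIC)
c=(255*np.clip((c/255.)*4,0,1)**.6).astype(np.uint8)
cv2.imwrite("pics/w7g.png",c)
E
```

```text
ends [ 0.5853 -0.066   0.084 ] [ 0.6133 -0.0504  0.084 ] [ 0.5911 -0.0446  0.084 ] [ 0.6064 -0.0719  0.084 ] 0.032101482185108214 0.031296969985635865
[ 0.5993 -0.0582  0.084 ] [ 0.5987 -0.0582  0.084 ]
29.095916851912918
29.28953459350025
tip [ 0.5988 -0.0577  0.093 ]
top 0.129 0.0009299547973580999 0.0366325036633411
top 0.143 0.0009382665176179139 0.0402765044404874
247 278 0.136 -0.03552510731812847 0.0024476957966618248
247 278 0.208 -0.021073104628324582 0.03541872848085674
388 278 0.136 0.036880947749721345 0.0025103047046028636
388 278 0.208 0.022716938028144618 0.0354565933631079
343 405 0.136 0.015511359002440522 -0.07830119341636965
343 405 0.208 0.009792947045377458 -0.013416928976073666
293 405 0.136 -0.013553270282037372 -0.07835135418797921
293 405 0.208 -0.007784883358020382 -0.013447265421366884
318 418 0.136 0.0009851299098752458 -0.08781765754749592
318 418 0.208 0.001007712288353349 -0.019172336722708627
```

View pics/w7g.png

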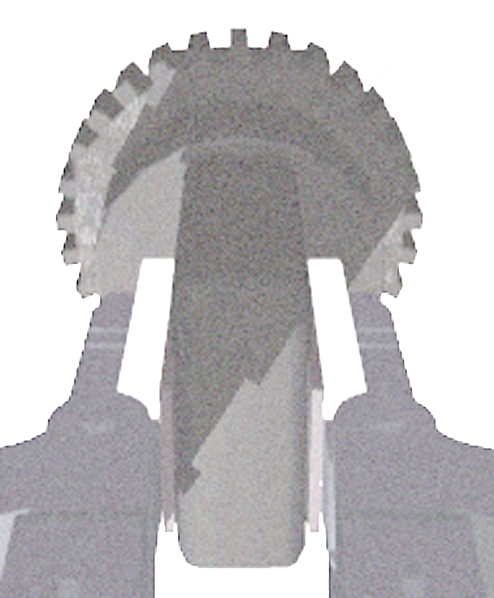

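The spindle is at (0.599, -0.058) with yaw 29.2°. Its arm lengths measure 32.1 and 31.3 mm against 32. In the grip the gear sits about +0.8 mm along tool x and +1.1 mm along tool y. Now I'll move over the spindle.

>>> move_arm --plan '[[[-12.7,23.2,0,0,0,0.006,0],[-12.7,23.2,0,0,0,0,0],[-12.8,23.2,0,0,0,0,0],[0,0,0,0,0,0,0],[0,0,0,0,0,0,0],[0,0,0,0,0,0,0]]]'

```text
time_s: 9.52
tool_pos: [0.5999, -0.0592, 0.1986]
eef_rot: [3.039, 0.792, 0.001]
force: [0.7, 0.1, -2.3]
grip_width: 0.199
```

>>> move_arm --plan '[[[0,0,-10,0,0,0,0],[0,0,-10,0,0,0,0],[0,0,-6,0,0,0,0],[0,0,0,0,0,0,0],[0,0,0,0,0,0,0],[0,0,0,0,0,0,0]]]'

```text
time_s: 10.02
tool_pos: [0.6, -0.0573, 0.1721]
eef_rot: [-3.039, -0.795, 0.0]
force: [0.3, -0.3, -0.6]
grip_width: 0.202
```

Run:
```python
from h import *
o=observe();print(o["tool_pos"],o["force"],o["wrist_torque"],o["time_s"])
R=cv2.Rodrigues(o["eef_rot"])[0];print("toolx yaw",np.degrees(np.arctan2(R[1,0],R[0,0])),R[:,2])
d=grab_frame("side");s=grab_frame("scene")
a=cv2.resize(d[190:310,310:430],None,fx=3.3,fy=3.3,interpolation=cv2.INTER_CUBIC)
b=cv2.resize(s[180:300,205:325],None,fx=3.3,fy=3.3,interpolation=cv2.INTER_CUBIC)
cv2.imwrite("pics/b8.png",np.clip(np.hstack([a,b])*1.6,0,255).astype(np.uint8))
```

```text
[ 0.5999533  -0.05729502  0.17209783] [ 0.27796179 -0.33262501 -0.60935719] [0.0232225  0.0165433  0.02354619] 10.0167
toolx yaw 29.323611853292668 [-1.26959495e-04  9.12720203e-05 -9.99999988e-01]
```

View pics/b8.png

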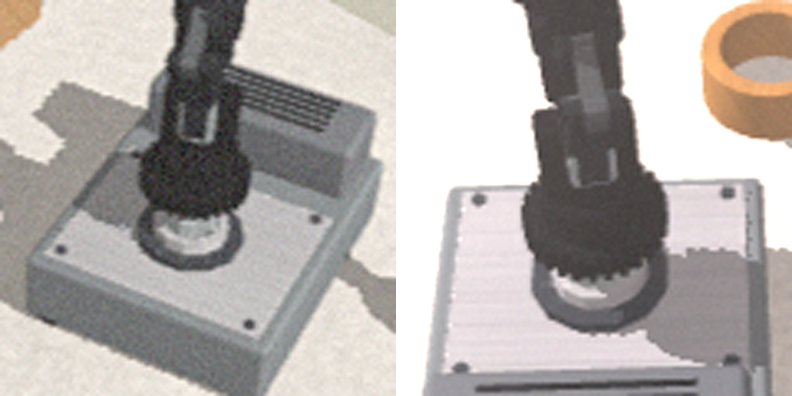

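>>> move_arm --plan '[[[0,0,0,0,0,0,0],[0,0,0,0,0,0,0],[0,0,0,0,0,0,0],[0,0,0,0,0,0,0]]]'

```text
time_s: 10.45
tool_pos: [0.5999, -0.0571, 0.1725]
eef_rot: [3.039, 0.796, 0.001]
force: [-0.1, -0.3, -1.2]
grip_width: 0.203
```

>>> move_arm --plan '[[[0,0,0,0,0,0,0],[0,0,0,0,0,0,0],[0,0,0,0,0,0,0],[0,0,0,0,0,0,0]]]'

```text
time_s: 10.78
tool_pos: [0.5998, -0.0572, 0.1723]
eef_rot: [-3.039, -0.795, 0.0]
force: [0.8, 1.3, -0.9]
grip_width: 0.202
```

>>> move_arm --plan '[[[-1,-2.2,0,0,0,0,0],[0,0,0,0,0,0,0],[0,0,0,0,0,0,0],[0,0,0,0,0,0,0],[0,0,0,0,0,0,0],[0,0,-4,0,0,0,0],[0,0,-3,0,0,0,0],[0,0,0,0,0,0,0],[0,0,0,0,0,0,0],[0,0,0,0,0,0,0]]]'

```text
time_s: 11.62
tool_pos: [0.5988, -0.0594, 0.1652]
eef_rot: [-3.039, -0.796, 0.0]
force: [-0.2, -0.9, -1.1]
grip_width: 0.198
```

>>> move_arm --plan '[[[0,0,-2,0,0,0,0],[0,0,-2,0,0,0,0],[0,0,-2,0,0,0,0],[0,0,-2,0,0,0,0],[0,0,0,0,0,0,0],[0,0,0,0,0,0,0]]]'

```text
time_s: 12.12
tool_pos: [0.5987, -0.0594, 0.1571]
eef_rot: [-3.039, -0.795, 0.001]
force: [-0.2, 0.1, -2.5]
grip_width: 0.199
```

No contact yet at TCP 0.157, so the tip is going into the socket cleanly. I'll go on in small steps.

>>> move_arm --plan '[[[0,0,-2,0,0,0,0],[0,0,-1,0,0,0,0],[0,0,-1,0,0,0,0],[0,0,-1,0,0,0,0],[0,0,-1,0,0,0,0],[0,0,0,0,0,0,0]]]'

```text
time_s: 12.62
tool_pos: [0.5987, -0.0594, 0.1511]
eef_rot: [-3.039, -0.795, 0.001]
force: [0.3, 0.3, -1.6]
grip_width: 0.199
```

>>> move_arm --plan '[[[0,0,-1,0,0,0,0],[0,0,-1,0,0,0,0],[0,0,-1,0,0,0,0],[0,0,-1,0,0,0,0],[0,0,-1,0,0,0,0],[0,0,0,0,0,0,0],[0,0,0,0,0,0,0]]]'

```text
time_s: 13.2
tool_pos: [0.5988, -0.0593, 0.1462]
eef_rot: [-3.039, -0.796, 0.0]
force: [0.7, 0.1, -0.8]
grip_width: 0.203
```

It's meshed with no side force. Now I'll press against the collar.

>>> move_arm --plan '[[[0,0,-2,0,0,0,0],[0,0,-2,0,0,0,0],[0,0,-2,0,0,0,0],[0,0,-2,0,0,0,0],[0,0,-2,0,0,0,0],[0,0,0,0,0,0,0],[0,0,0,0,0,0,0]]]'

```text
time_s: 13.78
tool_pos: [0.5991, -0.0594, 0.137]
eef_rot: [3.039, 0.795, 0.001]
force: [-2.7, -1.4, 7.2]
grip_width: 0.205
```

>>> move_arm --plan '[[[0,0,-1.5,0,0,0,0],[0,0,-1.5,0,0,0,0],[0,0,-1,0,0,0,0],[0,0,0,0,0,0,0],[0,0,0,0,0,0,0]]]'

```text
time_s: 14.2
tool_pos: [0.599, -0.0595, 0.1348]
eef_rot: [3.039, 0.795, 0.002]
force: [-5.9, -1.1, 18.5]
grip_width: 0.2
```

>>> move_arm --plan '[[[0,0,-1,0,0,0,0],[0,0,-1,0,0,0,0],[0,0,0,0,0,0,0],[0,0,0,0,0,0,0]]]'

```text
time_s: 14.53
tool_pos: [0.599, -0.0595, 0.1347]
eef_rot: [3.038, 0.795, 0.002]
force: [-9.9, 0.3, 31.9]
grip_width: 0.202
```

Run:
```python
from h import *
o=observe();print(o["tool_pos"],o["force"],o["wrist_torque"],o["time_s"])
R=cv2.Rodrigues(o["eef_rot"])[0];print("toolx yaw",np.degrees(np.arctan2(R[1,0],R[0,0])),R[:,2])
d=grab_frame("side");s=grab_frame("scene")
a=cv2.resize(d[190:310,310:430],None,fx=3.3,fy=3.3,interpolation=cv2.INTER_CUBIC)
b=cv2.resize(s[180:300,205:325],None,fx=3.3,fy=3.3,interpolation=cv2.INTER_CUBIC)
cv2.imwrite("pics/b9.png",np.clip(np.hstack([a,b])*1.6,0,255).astype(np.uint8))
cv2.imwrite("pics/s9.png",s)
```

```text
[ 0.5990076  -0.05950523  0.13473738] [-9.91995597  0.25688519 31.89342151] [0.27741994 2.06426006 0.035878  ] 14.5333
toolx yaw 29.31363108198406 [ 1.75736371e-03 -5.05026491e-04 -9.99998328e-01]
```

View pics/b9.png

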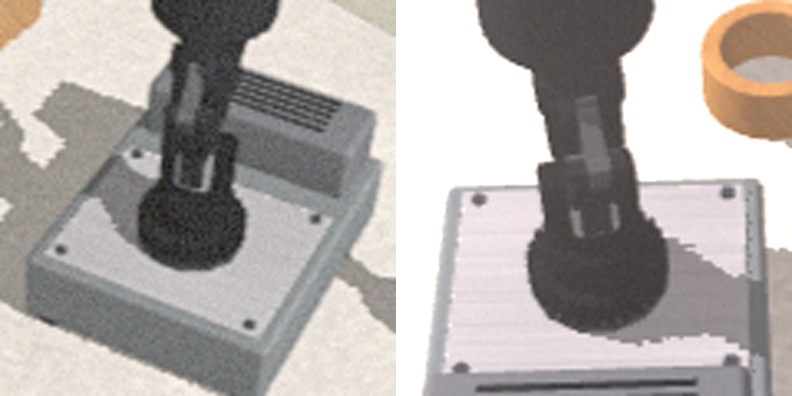

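View pics/s9.png

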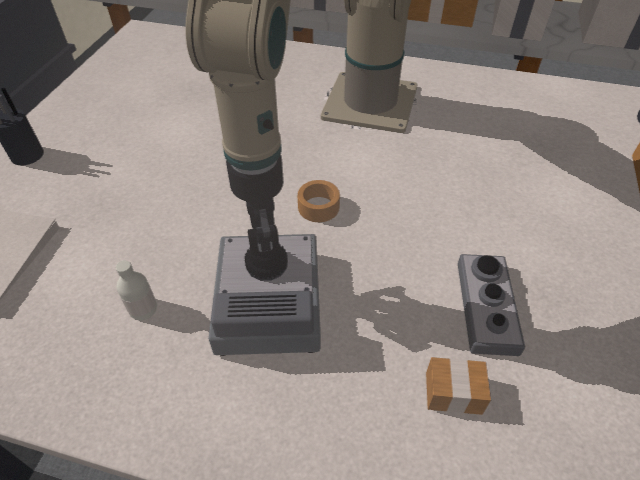

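There's a hard stop at TCP 0.1347 (predicted 0.135), and the gear covers the seat ring. I'll ease the push slightly and hand in.

>>> move_arm --plan '[[[0,0,1,0,0,0,0],[0,0,0,0,0,0,0],[0,0,0,0,0,0,0]]]'

```text
time_s: 14.88
tool_pos: [0.599, -0.0595, 0.1348]
eef_rot: [3.039, 0.795, 0.002]
force: [-8.1, 0.4, 25.7]
grip_width: 0.205
```

Run:
```python
from h import *
o=observe();print(o["tool_pos"],o["force"],o["grip_width"],o["time_s"])
print(job_done())
```

```text
[ 0.59899487 -0.05946693  0.13475882] [-8.12337017  0.41541848 25.72820734] 0.20474557215787445 14.8833
the job is handed in; nothing more can be done
None
```

The job is handed in at 14.9 s of the 64 s allowed, with the gear home on the spindle and the arm still gripping it and pressing down.

**Keys:** I pressed large, then medium, then small. Each came to a hard stop at the same tool height (0.0684 m), and the later pictures show all three up again.

**Gear:** I gripped it by the wing and turned it to the spindle's yaw, about 29.3° against a measured 29.2°. It meshed with no noticeable contact force. I then pressed it against the collar to a hard stop at tool height 0.1347 m (predicted 0.135). At the end the push was about 26 N and the grip opening 0.20 (about 17 mm, the wing being 18 mm). The gear's axis was within about 1 mm of the spindle's by measurement.

**Bystanders:** The last scene picture shows the tape roll, carton and bottle where they started.

**Checks that disagreed:**
- **Gear offset in the grip:** the wrist view gave about 1 mm along the wing from the disc's edge but about 4 mm from the wing's end. I used the disc, and the clean meshing supports that.
- **Finger length:** the shut fingertips reach about 30 mm ahead of the tool centre rather than 22 mm, so the first press peaked at 37 N.
- **Side force:** about 8 N remained along x in the final hold.

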